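# Queue the reagent bottles by height on the analyser's loading rail

## Robot

A 7-joint arm with a two-finger parallel gripper is mounted at the origin on the work surface. World frame = base frame: x ahead of the robot, y to its left, z up, the work surface at z = 0. Lengths are in mm, angles in degrees, forces in N, time in s.
With the tool pointing down it reaches from about 350 to 900 mm from the base axis. Payload 8.1 kg.
Tool frame: the origin (TCP) lies between the finger pads; the fingertips stand 8 mm ahead of it and the grasp point (between the pads) lies 11 mm behind it; z points along the fingers, y is the direction in which the jaws open and shut (so a half turn about z gives the same grasp; the last joint's range is limited). The gripper opens to 85 mm and grips with 20 to 120 N. Pads are 22 mm wide; open, the fingers measure 114 mm over their backs; the gripper's body (76 mm by 85 mm) begins 54 mm behind the grasp point. The pads swing forward as they close: fully open they stand 13 mm farther back than shut.
Start: joints at [64.423, 24.895, 1.432, 90.138, -0.665, 64.973, -4.303], TCP at [210.644, -588.447, 239.323] pointing down, gripper open.
Joint ranges: [-149.89, 149.89], [-25.12, 119.58], [-72.63, 75.52], [4.76, 147.25], [-75.54, 255.54], [6.69, 114.76], [-157.13, 157.13]. Speed limits (degrees/s): [127.2, 127.2, 172.46, 172.46, 180, 180, 180].

## Interface

Orientations are given as [roll, pitch, yaw] about the fixed x, y, z axes, in that order (R = Rz(yaw) Ry(pitch) Rx(roll)).
In Python, from station import * gives the robot as it stands.
- The arm moves only by the shell command python3 -m creep 'ROWS' [FORCE]. ROWS is JSON, a list of rows, each an object with "dr": the turn, a rotation vector about the tool's x, y, z in degrees, a list of three; "linear": the shift along the tool's x, y, z in m, a list of three; "gripper": the closure, from 0 (fully open) to 1 (shut). In form: [{"dr": [wx, wy, wz], "linear": [dx, dy, dz], "gripper": gripper}, ...]. A call has exactly 5 rows; each row is the pose to reach, as a shift and turn from the pose commanded when the call began, along the tool's axes at that moment; what a row does not reach only later rows make up. A row lasts 1/10 s, in which the tool goes at most 50 mm and 8.59 degrees, less where a joint would pass 70% of its speed; a pose out of reach is approached as far as the arm can. A call with a gripper value outside its range is refused whole. The fingers move at their own pace and stop on an object; FORCE is the grip in N (left out, the last holds). Time passes only in rows, so rows that repeat a pose let the fingers close, or fill a call up. It gives the time, the measured TCP pose, the force and the opening at its end, in the units of the state.
- state(): the state, without advancing time (a new reading comes with each control period).
- capture(name): name is "side" or "top" or "wrist"; returns the picture (384x512x3 uint8, red, green, blue); there is no depth.
- calibration(name): a dict with "fx", "fy", "cx", "cy" (pixels), "R" (3x3) and "t" (3): a world point X has camera coordinates R X + t; the wrist camera has in their place "T_tool_cam" (4x4, takes a point from camera to tool coordinates, whose origin is the TCP and whose axes are the flange's). Camera axes: x right, y down, z forward; pixel columns grow to the right and rows downward; lengths in mm; the calibration is good to about 2 mm. A picture is of the moment at which its call begins: read the wrist's pose just before it. calibration takes no time and is no camera call.
- close_job(): hands the job in, once; it reports no verdict.
The state is a dict: "t": time; "q": joint angles; "joint_velocities": joint speeds; "tau": joint torques, N m; "eef_pos": TCP position; "eef_rot": TCP orientation; "ft_force": force on the tool from outside, world axes, zero at the start; "moment": the same for the moment, N m; "opening": finger opening in mm.
Only numpy, scipy, OpenCV 4.12 (cv2) and the standard library are available. Lean on these libraries where they do the work, as an engineer would, in place of code of your own. Each camera call takes 0.05 s, during which the arm holds its last target.

## Task

Line up the four orange-capped bottles on the four round pads of the black loading rail in order of height: the shortest on the pad next to the blue reader post, then the next taller, and so on to the tallest on the pad farthest from the post. Stand each bottle upright in the middle of its pad, setting it down rather than dropping it, and tip none over.

Things in the scene. Friction and masses are not known exactly. Their poses are not given: they have to be found in the camera images.
- bottle_80: Upright round lab bottle, milky body 50 mm in diameter, orange screw cap on top 36 mm in diameter and 28 mm high (neck 33 mm wide below it, shoulder sloping out from 34 to 50 mm below the top); 80 mm tall over all, the shortest of the four. Loose, about 90 g. Origin at the centre of its underside, z up along the bottle. Starts standing on the table on the robot's side of the rail.
- bottle_100: Upright round lab bottle, milky body 50 mm in diameter, orange screw cap on top 36 mm in diameter and 28 mm high (neck 33 mm wide below it, shoulder sloping out from 34 to 50 mm below the top); 100 mm tall over all, the second shortest of the four. Loose, about 120 g. Origin at the centre of its underside, z up along the bottle. Starts standing on the table on the robot's side of the rail.
- bottle_120: Upright round lab bottle, milky body 50 mm in diameter, orange screw cap on top 36 mm in diameter and 28 mm high (neck 33 mm wide below it, shoulder sloping out from 34 to 50 mm below the top); 120 mm tall over all, the second tallest of the four. Loose, about 150 g. Origin at the centre of its underside, z up along the bottle. Starts standing on the table on the robot's side of the rail.
- bottle_140: Upright round lab bottle, milky body 50 mm in diameter, orange screw cap on top 36 mm in diameter and 28 mm high (neck 33 mm wide below it, shoulder sloping out from 34 to 50 mm below the top); 140 mm tall over all, the tallest of the four. Loose, about 180 g. Origin at the centre of its underside, z up along the bottle. Starts standing on the table on the robot's side of the rail.
- pad_a: One of four identical light grey round pads (62 mm in diameter, 3 mm thick) in a row on the black loading rail, about 80 mm apart; the rail is fixed, 12 mm thick, 85 mm wide. Which of the four lies where in the row changes from start to start. Origin at the centre of the pad's underside; its upper face, where a bottle stands, is 3 mm higher (15 mm above the table). y runs along the row, x across it, z up.
- pad_b: One of four identical light grey round pads (62 mm in diameter, 3 mm thick) in a row on the black loading rail, about 80 mm apart; the rail is fixed, 12 mm thick, 85 mm wide. Which of the four lies where in the row changes from start to start. Origin at the centre of the pad's underside; its upper face, where a bottle stands, is 3 mm higher (15 mm above the table). y runs along the row, x across it, z up.
- pad_c: One of four identical light grey round pads (62 mm in diameter, 3 mm thick) in a row on the black loading rail, about 80 mm apart; the rail is fixed, 12 mm thick, 85 mm wide. Which of the four lies where in the row changes from start to start. Origin at the centre of the pad's underside; its upper face, where a bottle stands, is 3 mm higher (15 mm above the table). y runs along the row, x across it, z up.
- pad_d: One of four identical light grey round pads (62 mm in diameter, 3 mm thick) in a row on the black loading rail, about 80 mm apart; the rail is fixed, 12 mm thick, 85 mm wide. Which of the four lies where in the row changes from start to start. Origin at the centre of the pad's underside; its upper face, where a bottle stands, is 3 mm higher (15 mm above the table). y runs along the row, x across it, z up.
- reader: Blue reader post fixed on the rail at one end of the row, 50 mm across the row by 34 mm along it, 60 mm high; about 80 mm beyond the nearest pad. It may be at either end (a low grey block, 18 mm high, is at the other). Origin at the centre of its underside, on the rail's top 12 mm above the table; y along the row.
Not all that is in view belongs to the job. Leave any turquoise look-alike of the bottle_120 alone. What is shaped like the bottle_140 but yellow is not meant.

How it is judged:
By the outcome, as a careful person would: the job done as asked, in the order asked, and still so for the second after the job is handed in, with the robot touching nothing.
It also fails if it takes over 109 s, if anything falls off the work surface, if the arm or the gripper's body presses on something with over 40 N, if the wrist force passes 120 N, or if a joint passes its speed limit or range.

## Working session

There is one attempt and no reset: what is moved stays moved. The work goes in short steps, Python scripts to look and compute and a shell command to move; the robot and the scene stay as the last step left them, time stands still between calls to the robot, and variables do not carry over. Pictures are saved under pics/ and viewed, and the job is handed in when it is done.

```bash
mkdir -p pics; ls; python3 - <<'E'
from station import *
import cv2
s=state();print(s['t'],s['eef_pos'],s['eef_rot'],s['opening'],s['ft_force'])
for n in('top','side'):
    cv2.imwrite(f'pics/{n}0.png',capture(n)[:,:,::-1]); c=calibration(n); print(n,c)
print(calibration('wrist'))
E
```

```text
pics
0.0 [ 210.42377383 -588.00042391  238.5450003 ] [-1.79911755e+02  8.09575463e-03  1.96916347e+01] 85.18324297765515 [ 0.63952291  0.57798465 -0.4894462 ]
top {'fx': 449.5119090820413, 'fy': 449.5119090820413, 'cx': 258.34604995893534, 'cy': 180.1188532957434, 'R': array([[ 0.0152388 , -0.99983323,  0.01006409],
       [-0.99429354, -0.0162157 , -0.10543915],
       [ 0.10558476, -0.00839989, -0.99437483]]), 't': array([-31.81283133, 500.79592705, 965.96479922])}
side {'fx': 376.0784813756752, 'fy': 376.0784813756752, 'cx': 252.1618635650597, 'cy': 199.46076966488724, 'R': array([[-0.99954444, -0.02946635,  0.00653028],
       [-0.02674327,  0.76441307, -0.64417192],
       [ 0.01398957, -0.6440531 , -0.76485286]]), 't': array([514.99841924,  72.51586272, 861.38283012])}
{'fx': 309.3780630000563, 'fy': 309.3780630000563, 'cx': 252.87517459777843, 'cy': 188.10704537755151, 'T_tool_cam': array([[-1.54754628e-04, -9.57394325e-01, -2.88783799e-01,
         7.36702498e+01],
       [ 9.99999614e-01, -3.97965483e-04,  7.83476522e-04,
         9.95346612e-02],
       [-8.65021960e-04, -2.88783566e-01,  9.57394017e-01,
        -1.34344606e+02],
       [ 0.00000000e+00,  0.00000000e+00,  0.00000000e+00,
         1.00000000e+00]])}
```

View pics/top0.png

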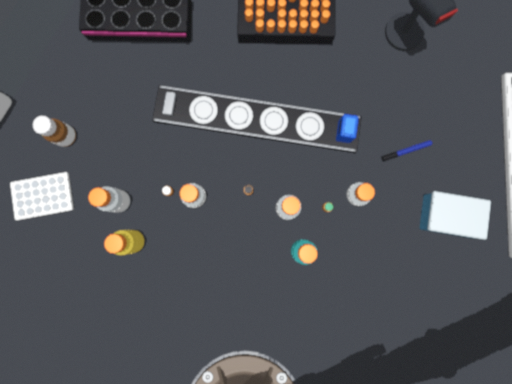

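View pics/side0.png

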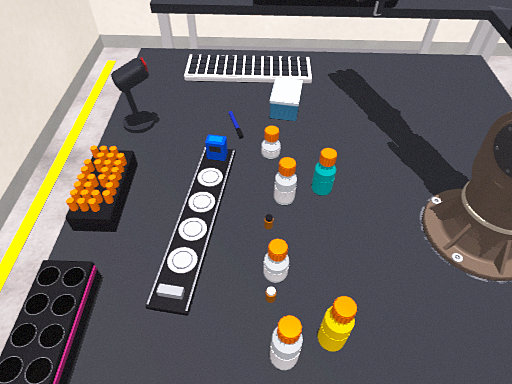

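Orange-capped things in the top view: white bottles at (100,198), (191,194), (290,206), (362,193). The yellow one at (120,243) and the turquoise one at (305,252) are look-alikes and are excluded by body colour. The blue post is at (348,127), so the row runs from right to left. I'll confirm in an enlarged crop and triangulate.

```bash
cat > h.py <<'E'
import cv2, numpy as np
from station import *
def ray(n,u,v):
    c=calibration(n);R=np.array(c['R']);t=np.array(c['t'])
    return -R.T@t, R.T@np.array([(u-c['cx'])/c['fx'],(v-c['cy'])/c['fy'],1])
def plane(n,u,v,z):
    o,d=ray(n,u,v);return o+d*(z-o[2])/d[2]
def proj(n,X):
    c=calibration(n);p=np.array(c['R'])@X+c['t'];return np.array([c['fx']*p[0]/p[2]+c['cx'],c['fy']*p[1]/p[2]+c['cy']])
def tri(p,q):
    A=[];b=[]
    o1,d1=ray('top',*p);o2,d2=ray('side',*q)
    M=np.stack([d1,-d2],1);x=np.linalg.lstsq(M,o2-o1,rcond=None)[0]
    P=o1+x[0]*d1;Q=o2+x[1]*d2;return (P+Q)/2,np.linalg.norm(P-Q)
def blobs(im,lo,hi,amin=40):
    hsv=cv2.cvtColor(im,cv2.COLOR_BGR2HSV);m=cv2.inRange(hsv,lo,hi)
    n,l,st,ce=cv2.connectedComponentsWithStats(m);out=[]
    for i in range(1,n):
        if st[i,4]>=amin: out.append((ce[i].round(2),st[i,4],st[i,:4]))
    return out
OR=((5,150,120),(18,255,255))
E
python3 - <<'E'
from h import *
T=cv2.imread('pics/top0.png');S=cv2.imread('pics/side0.png')
bt=[b for b in blobs(T,*OR,150)];bs=[b for b in blobs(S,*OR,100)]
for b in bs: print('side',b)
for b in bt:
    print('top',b)
    for c in bs:
        P,e=tri(b[0],c[0])
        if e<8 and 40<P[2]<150: print('   ',c[0],P.round(1),e.round(1))
# pads
g=cv2.cvtColor(T,cv2.COLOR_BGR2GRAY)
roi=np.zeros_like(g);roi[90:150,180:335]=g[90:150,180:335]
m=(roi>110).astype(np.uint8)
cs,_=cv2.findContours(m,cv2.RETR_EXTERNAL,cv2.CHAIN_APPROX_NONE)
for c in cs:
    if cv2.contourArea(c)>300:
        e=cv2.fitEllipse(cv2.convexHull(c));print('pad',np.round(e[0],2),np.round(e[1],1),plane('top',*e[0],15).round(1))
cv2.imwrite('pics/c0.png',cv2.resize(T[80:270,70:390],None,fx=2.5,fy=2.5,interpolation=cv2.INTER_CUBIC))
E
```

```text
side (array([270.95, 136.41]), np.int32(119), array([264, 127,  15,  15], dtype=int32))
side (array([ 98.31, 180.6 ]), np.int32(1639), array([ 66, 146,  61,  66], dtype=int32))
side (array([326.93, 160.24]), np.int32(147), array([319, 148,  18,  19], dtype=int32))
side (array([286.12, 170.01]), np.int32(148), array([278, 158,  18,  19], dtype=int32))
side (array([276.75, 254.11]), np.int32(158), array([268, 241,  20,  21], dtype=int32))
side (array([340.56, 315.24]), np.int32(193), array([331, 297,  26,  27], dtype=int32))
side (array([287.23, 336.25]), np.int32(167), array([277, 318,  25,  26], dtype=int32))
top (array([248.65,   9.68]), np.int32(167), array([244,   0,  10,  22], dtype=int32))
    [ 98.31 180.6 ] [832.8   1.8 141.3] 7.8
top (array([259.47,  14.78]), np.int32(253), array([255,   0,  10,  32], dtype=int32))
    [ 98.31 180.6 ] [841.4 -20.1 115.3] 3.3
top (array([281.39,  15.01]), np.int32(249), array([277,   0,  10,  33], dtype=int32))
    [ 98.31 180.6 ] [870.6 -68.9  61.1] 6.9
top (array([303.08,  15.5 ]), np.int32(263), array([299,   0,  10,  33], dtype=int32))
top (array([314.02,  15.54]), np.int32(271), array([310,   0,  10,  33], dtype=int32))
top (array([324.8 ,  10.35]), np.int32(191), array([321,   0,  10,  23], dtype=int32))
top (array([292.13,  20.31]), np.int32(179), array([288,   9,   9,  24], dtype=int32))
top (array([ 98.26, 196.54]), np.int32(164), array([ 89, 188,  21,  18], dtype=int32))
    [287.23 336.25] [453.  296.7 112.8] 1.7
pad [264.71 119.53] [ 38.9 374.2] [640.8 -36.3  15. ]
```

View pics/c0.png

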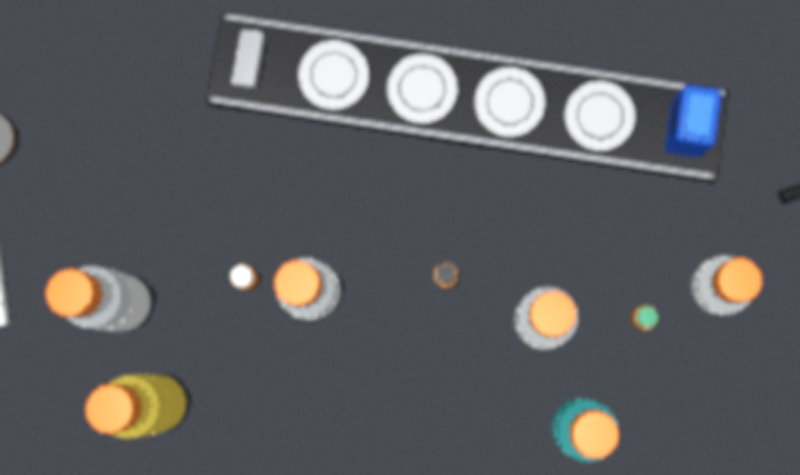

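The crop confirms four white-bodied bottles, a yellow and a turquoise decoy, and three small vials. The vials are at about (167,190), (248,190) and (328,207) and stand between the bottles, so the fingers must avoid them. I'll loosen the masks.

```bash
python3 - <<'E'
from h import *
T=cv2.imread('pics/top0.png');S=cv2.imread('pics/side0.png')
O2=((3,110,110),(22,255,255))
bt=[b for b in blobs(T[150:],*O2,100)];bs=[b for b in blobs(S,*O2,100)]
for b in bt:
    p=b[0]+[0,150]
    print('top',p,b[1],b[2])
    for c in bs:
        P,e=tri(p,c[0])
        if e<8 and 30<P[2]<150: print('   ',c[0],c[2],P.round(1),e.round(1))
g=cv2.cvtColor(T,cv2.COLOR_BGR2GRAY)
r=[]
for x in(203.5,239,274,310):
    y=109.5+(x-203.5)*16.5/106.5
    x0,y0=int(x)-18,int(y)-17
    m=(g[y0:y0+35,x0:x0+37]>120).astype(np.uint8)
    cs,_=cv2.findContours(m,cv2.RETR_EXTERNAL,cv2.CHAIN_APPROX_NONE)
    c=max(cs,key=cv2.contourArea);e=cv2.fitEllipse(cv2.convexHull(c));e=((e[0][0]+x0,e[0][1]+y0),e[1])
    P=plane('top',*e[0],15);r.append(P);print('pad',np.round(e[0],1),np.round(e[1],1),P.round(1))
    q=proj('side',P).astype(int)
    gs=cv2.cvtColor(S,cv2.COLOR_BGR2GRAY)
    w=22;ms=(gs[q[1]-w:q[1]+w,q[0]-w:q[0]+w]>120).astype(np.uint8)
    n,l,st,ce=cv2.connectedComponentsWithStats(ms);
    cs,_=cv2.findContours(ms,cv2.RETR_EXTERNAL,cv2.CHAIN_APPROX_NONE)
    c=max(cs,key=cv2.contourArea);e2=cv2.fitEllipse(cv2.convexHull(c));cc=(e2[0][0]+q[0]-w,e2[0][1]+q[1]-w)
    print('  side',np.round(cc,1),np.round(e2[1],1),plane('side',*cc,15).round(1))
r=np.array(r);print(np.diff(r,axis=0).round(1))
for v in((167,190),(248,190),(328,207)): print('vial',plane('top',*v,20).round(0))
print('reader',plane('top',348,127,72))
E
```

```text
top [365.05 191.76] 278 [355  33  20  18]
    [271.4  133.63] [264 125  16  18] [ 474.5 -250.6   62.7] 3.5
top [188.37 192.75] 274 [179  34  20  18]
    [277.49 249.58] [268 238  20  24] [464.9 120.8  87.4] 2.8
top [ 98.49 196.78] 350 [88 37 23 20]
    [288.72 329.26] [277 315  25  29] [451.6 291.2 127.4] 1.7
top [290.56 205.22] 251 [282  47  18  18]
    [286.86 166.29] [278 157  19  20] [441.8 -89.  104.7] 2.4
top [114.86 242.97] 391 [104  82  23  22]
    [343.63 309.33] [331 296  26  28] [362.  255.2 126. ] 1.7
top [307.65 253.29] 289 [298  94  20  19]
    [327.77 156.91] [319 148  19  19] [ 346.2 -124.1  103.5] 2.1
pad [200.2 107.8] [35.7 46.4] [665.4 110.4  15. ]
  side [181.9 259.7] [25.4 30.8] [660.  106.5  15. ]
pad [238.5 115. ] [34.8 45.4] [650.2  23.3  15. ]
  side [192.3 228.7] [22.6 28.6] [648.7  26.   15. ]
pad [275.2 116. ] [34.4 37.2] [649.3 -59.9  15. ]
  side [201.3 201.6] [20.4 26.8] [637.8 -53.4  15. ]
pad [309.6 126.1] [31.4 47.3] [ 627.5 -138.2   15. ]
  side [209.6 176.7] [18.2 25.3] [ 626.4 -135.2   15. ]
[[-15.2 -87.1   0. ]
 [ -0.9 -83.3   0. ]
 [-21.8 -78.3   0. ]]
vial [477. 178.  20.]
vial [480.  -1.  20.]
vial [ 445. -179.   20.]
reader [ 613.72448067 -213.43280349   72.        ]
```

```bash
python3 - <<'E'
from h import *
T=cv2.imread('pics/top0.png');S=cv2.imread('pics/side0.png')
for n,I in(('top',T),('side',S)):
  g=cv2.cvtColor(I,cv2.COLOR_BGR2GRAY);C=[]
  for P0 in((665,105,15),(651,25,15),(640,-55,15),(627,-135,15)):
    q=proj(n,np.array(P0,float)).astype(int);w=24
    mask=np.zeros_like(g);cv2.circle(mask,tuple(int(a) for a in q),19,1,-1)
    m=((g>170)&(mask>0)).astype(np.uint8)
    m=cv2.morphologyEx(m,cv2.MORPH_CLOSE,np.ones((5,5),np.uint8))
    m=cv2.morphologyEx(m,cv2.MORPH_OPEN,np.ones((7,7),np.uint8))
    cs,_=cv2.findContours(m,cv2.RETR_EXTERNAL,cv2.CHAIN_APPROX_NONE)
    c=max(cs,key=cv2.contourArea);e=cv2.fitEllipse(c);P=plane(n,*e[0],15);C.append(P)
    print(n,np.round(e[0],1),np.round(e[1],1),P.round(1))
  print(np.diff(np.array(C),axis=0).round(1))
for name,H,p,s in(('80',80,(365.05,191.76),(271.4,133.63)),('100',100,(188.37,192.75),(277.49,249.58)),('120',120,(290.56,205.22),(286.86,166.29)),('140',140,(98.49,196.78),(288.72,329.26))):
  print(name,plane('top',*p,H-14).round(1),plane('side',*s,H-14).round(1))
E
```

```text
top [202.7 110.3] [25.9 30.3] [659.6 104.7  15. ]
top [238.4 115.7] [26.1 32.5] [648.6  23.5  15. ]
top [273.1 121.5] [26.5 31.2] [636.6 -55.5  15. ]
top [309.2 127.2] [26.5 30.5] [ 624.9 -137.4   15. ]
[[-11.  -81.2   0. ]
 [-12.  -79.1   0. ]
 [-11.8 -81.9   0. ]]
side [180.4 259.4] [24.5 32.7] [663.2 106.   15. ]
side [192.1 228.6] [21.2 33.6] [649.3  25.8  15. ]
side [201.1 201.4] [19.2 32.1] [638.3 -53.9  15. ]
side [209.7 176.5] [16.9 31.7] [ 626.1 -136.    15. ]
[[-13.9 -80.2   0. ]
 [-10.9 -79.7   0. ]
 [-12.2 -82.1   0. ]]
80 [ 475.9 -250.1   66. ] [ 473.  -246.2   66. ]
100 [466.3 120.7  86. ] [463.4 120.2  86. ]
120 [442.9 -89.1 106. ] [440.7 -87.4 106. ]
140 [452.5 291.5 126. ] [450.7 290.8 126. ]
```

```bash
cat >> h.py <<'E'
from scipy.spatial.transform import Rotation as Ro
def delta(p,yaw=81.5):
    s=state();R=Ro.from_euler('xyz',s['eef_rot'],degrees=True)
    Rt=Ro.from_euler('xyz',[180,0,yaw],degrees=True)
    print('t',round(s['t'],2),'pos',np.round(s['eef_pos'],1),'rot',np.round(s['eef_rot'],1),'F',np.round(s['ft_force'],1),'open',round(s['opening'],1))
    print('linear m',np.round(R.inv().apply(np.array(p)-s['eef_pos'])/1000,4),'dr',np.round((R.inv()*Rt).as_rotvec(degrees=True),2))
def wray(u,v,s):
    c=calibration('wrist');T=np.array(c['T_tool_cam']);R=Ro.from_euler('xyz',s['eef_rot'],degrees=True).as_matrix()
    d=np.array([(u-c['cx'])/c['fx'],(v-c['cy'])/c['fy'],1])
    return R@T[:3,3]+s['eef_pos'],R@T[:3,:3]@d
def wplane(u,v,z,s):
    o,d=wray(u,v,s);return o+d*(z-o[2])/d[2]
def wproj(X,s):
    c=calibration('wrist');T=np.array(c['T_tool_cam']);R=Ro.from_euler('xyz',s['eef_rot'],degrees=True).as_matrix()
    p=T[:3,:3].T@(R.T@(np.array(X,float)-s['eef_pos'])-T[:3,3]);return np.array([c['fx']*p[0]/p[2]+c['cx'],c['fy']*p[1]/p[2]+c['cy']])
def caps(im,zc,s,amin=150):
    for b in blobs(im,(3,110,90),(22,255,255),amin): print('cap',b[0],b[1],b[2],'->',wplane(*b[0],zc,s).round(1))
E
python3 - <<'E'
from h import *
delta((474.5,-248.5,200))
E
```

```text
t 0.1 pos [ 210.5 -588.   238.6] rot [-179.9    0.    19.7] F [-0.3 -0.2 -0.1] open 85.8
linear m [ 0.363  -0.2306  0.0389] dr [-8.000e-02 -4.000e-02 -6.181e+01]
```

Move there in two calls, using half the distance and turn on the first.

```bash
python3 -m creep '[{"dr":[0,0,-6],"linear":[0.036,-0.023,0],"gripper":0},{"dr":[0,0,-12],"linear":[0.072,-0.046,0],"gripper":0},{"dr":[0,0,-18],"linear":[0.108,-0.069,0],"gripper":0},{"dr":[0,0,-24],"linear":[0.145,-0.092,0],"gripper":0},{"dr":[0,0,-31],"linear":[0.181,-0.115,0],"gripper":0}]' 40
python3 - <<'E'
from h import *
delta((474.5,-248.5,200))
E
```

```text
t: 0.6
eef_pos: [343.0, -417.5, 239.1]
eef_rot: [-180.0, 0.0, 50.9]
ft_force: [0.9, -0.1, -0.2]
opening: 85.4
t 0.6 pos [ 343.  -417.5  239.1] rot [-180.     0.    50.9] F [ 0.9 -0.1 -0.2] open 85.4
linear m [ 0.2141 -0.0044  0.0391] dr [-2.000e-02 -0.000e+00 -3.055e+01]
```

```bash
python3 -m creep '[{"dr":[0,0,-7],"linear":[0.045,-0.001,0.008],"gripper":0},{"dr":[0,0,-14],"linear":[0.090,-0.002,0.016],"gripper":0},{"dr":[0,0,-21],"linear":[0.135,-0.003,0.024],"gripper":0},{"dr":[0,0,-27],"linear":[0.180,-0.004,0.032],"gripper":0},{"dr":[0,0,-30.5],"linear":[0.214,-0.0045,0.039],"gripper":0}]'
python3 - <<'E'
from h import *
delta((474.5,-248.5,200))
s=state();im=capture('wrist')[:,:,::-1].copy();cv2.imwrite('pics/w1.png',im)
caps(im,66,s);print(wproj((474.5,-248.5,66),s))
E
```

```text
t: 1.1
eef_pos: [475.7, -247.9, 199.8]
eef_rot: [-180.0, -0.1, 81.5]
ft_force: [1.0, -0.4, -0.4]
opening: 85.3
t 1.1 pos [ 475.7 -247.9  199.8] rot [-1.80e+02 -1.00e-01  8.15e+01] F [ 1.  -0.4 -0.4] open 85.3
linear m [-0.0008 -0.0011 -0.0002] dr [-0.   -0.05  0.05]
cap [48.79 47.54] 1661 [ 0 11 76 65] -> [ 331.4 -115.8   66. ]
cap [251.88 181.39] 1549 [230 158  44  47] -> [ 474.9 -248.9   66. ]
[251.41579836 180.99634743]
```

View pics/w1.png

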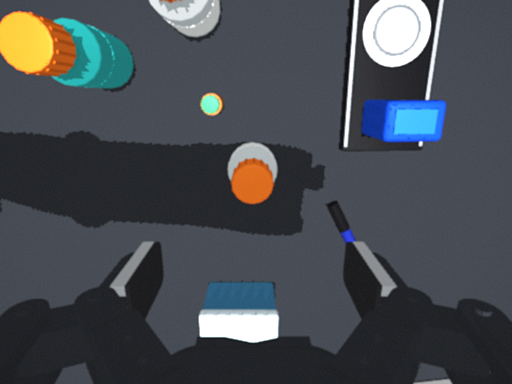

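The wrist picture shows the 80 mm bottle's cap at (252,181). It agrees with triangulation to within 0.5 mm and sits midway between the open jaws. I'll descend and grip.

```bash
python3 -m creep '[{"dr":[0,0,0],"linear":[-0.001,-0.001,0.035],"gripper":0},{"dr":[0,0,0],"linear":[-0.001,-0.001,0.070],"gripper":0},{"dr":[0,0,0],"linear":[-0.001,-0.001,0.105],"gripper":0},{"dr":[0,0,0],"linear":[-0.001,-0.001,0.130],"gripper":0},{"dr":[0,0,0],"linear":[-0.001,-0.001,0.144],"gripper":0}]'
python3 -m creep '[{"dr":[0,0,0],"linear":[0,0,0],"gripper":1},{"dr":[0,0,0],"linear":[0,0,0],"gripper":1},{"dr":[0,0,0],"linear":[0,0,0],"gripper":1},{"dr":[0,0,0],"linear":[0,0,0],"gripper":1},{"dr":[0,0,0],"linear":[0,0,0],"gripper":1}]' 40
python3 - <<'E'
from h import *
delta((625.5,-136.5,56+15))
E
```

```text
t: 1.65
eef_pos: [471.8, -251.3, 54.0]
eef_rot: [-179.8, -0.0, 81.2]
ft_force: [-1.0, -0.9, -0.9]
opening: 85.6
t: 2.15
eef_pos: [474.2, -252.1, 57.8]
eef_rot: [179.9, 0.1, 81.2]
ft_force: [-1.9, 0.6, 7.6]
opening: 34.8
t 2.15 pos [ 474.2 -252.1   57.8] rot [1.799e+02 1.000e-01 8.120e+01] F [-1.9  0.6  7.6] open 34.8
linear m [ 0.1374  0.1318 -0.013 ] dr [ 0.15  0.06 -0.32]
```

Gripped at an opening of 34.8 mm, with the TCP about 3 mm off along tool x. I'll lift and look again.

```bash
python3 -m creep '[{"dr":[0,0,0],"linear":[0,0,-0.015],"gripper":1},{"dr":[0,0,0],"linear":[0,0,-0.040],"gripper":1},{"dr":[0,0,0],"linear":[0,0,-0.070],"gripper":1},{"dr":[0,0,0],"linear":[0,0,-0.100],"gripper":1},{"dr":[0,0,0],"linear":[0,0,-0.110],"gripper":1}]'
python3 -m creep '[{"dr":[0,0,0],"linear":[0,0,0],"gripper":1},{"dr":[0,0,0],"linear":[0,0,0],"gripper":1},{"dr":[0,0,0],"linear":[0,0,0],"gripper":1},{"dr":[0,0,0],"linear":[0,0,0],"gripper":1},{"dr":[0,0,0],"linear":[0,0,0],"gripper":1}]'
python3 - <<'E'
from h import *
delta((625.5,-136.5,166))
s=state();im=capture('wrist')[:,:,::-1].copy();cv2.imwrite('pics/w2.png',im)
zc=s['eef_pos'][2]+10
caps(im,zc,s);print(wproj(s['eef_pos']+[0,0,10],s))
E
```

```text
t: 2.65
eef_pos: [474.8, -252.1, 169.9]
eef_rot: [179.7, 0.1, 81.2]
ft_force: [1.7, -0.1, -0.6]
opening: 35.0
t: 3.15
eef_pos: [472.9, -251.4, 165.5]
eef_rot: [-179.9, -0.0, 81.2]
ft_force: [-0.4, 0.5, -0.8]
opening: 34.8
t 3.15 pos [ 472.9 -251.4  165.5] rot [-179.9   -0.    81.2] F [-0.4  0.5 -0.8] open 34.8
linear m [ 0.1369  0.1333 -0.0007] dr [-0.08 -0.03 -0.3 ]
cap [24.18 36.3 ] 2064 [ 0  0 48 68] -> [ 404.6 -145.7  175.5]
cap [252.89 256.86] 6687 [210 206  86  99] -> [ 473.5 -247.8  175.5]
[252.78259678 264.02772422]
```

View pics/w2.png

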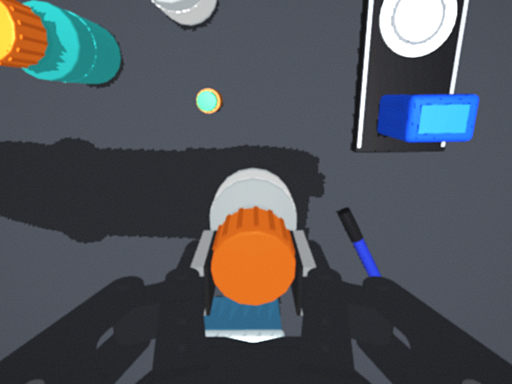

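The bottle hangs upright in the jaws, with the cap at (253,257), about 3.5 mm ahead of the TCP along tool x. I'll carry it to a point over the pad nearest the post.

```bash
python3 -m creep '[{"dr":[0,0,0],"linear":[0.020,0.020,-0.010],"gripper":1},{"dr":[0,0,0],"linear":[0.054,0.054,-0.010],"gripper":1},{"dr":[0,0,0],"linear":[0.088,0.088,-0.010],"gripper":1},{"dr":[0,0,-0.3],"linear":[0.118,0.117,0],"gripper":1},{"dr":[0,0,-0.3],"linear":[0.1335,0.1325,0],"gripper":1}]'
python3 -m creep '[{"dr":[0,0,0],"linear":[0,0,0],"gripper":1},{"dr":[0,0,0],"linear":[0,0,0],"gripper":1},{"dr":[0,0,0],"linear":[0,0,0],"gripper":1},{"dr":[0,0,0],"linear":[0,0,0],"gripper":1},{"dr":[0,0,0],"linear":[0,0,0],"gripper":1}]'
python3 - <<'E'
from h import *
delta((625,-140,73))
s=state();im=capture('wrist')[:,:,::-1].copy();cv2.imwrite('pics/w3.png',im)
zc=s['eef_pos'][2]+10
caps(im,zc,s,1500)
for P in((661.4,105.4,15),(649,24.7,15),(637.5,-54.7,15),(625.5,-136.7,15)): print(wproj(P,s))
g=cv2.cvtColor(im,cv2.COLOR_BGR2GRAY)
m=cv2.morphologyEx((g>150).astype(np.uint8),cv2.MORPH_OPEN,np.ones((9,9),np.uint8))
cs,_=cv2.findContours(m,cv2.RETR_EXTERNAL,cv2.CHAIN_APPROX_NONE)
for c in cs:
    if cv2.contourArea(c)>1500:
        e=cv2.fitEllipse(c);print(np.round(e[0],1),np.round(e[1],1),wplane(*e[0],15,s).round(1))
E
```

```text
t: 3.7
eef_pos: [626.6, -135.9, 164.8]
eef_rot: [-179.9, -0.1, 81.7]
ft_force: [0.8, -0.1, -1.6]
opening: 34.8
t: 4.2
eef_pos: [624.1, -141.0, 166.6]
eef_rot: [180.0, 0.0, 81.4]
ft_force: [-0.5, 0.3, -0.9]
opening: 34.7
t 4.2 pos [ 624.1 -141.   166.6] rot [180.    0.   81.4] F [-0.5  0.3 -0.9] open 34.7
linear m [0.0012 0.0007 0.0936] dr [ 0.01  0.03 -0.09]
cap [252.86 256.98] 6692 [210 206  86 100] -> [ 624.7 -137.5  176.6]
[ 252.51355291 -160.80666607]
[252.30484169 -29.03931679]
[252.92986846  77.84057986]
[253.34259463 170.42305752]
[254.  198.4] [80.6 84.3] [ 621.9 -164.6   15. ]
[ 37.1 153.3] [67.1 92.2] [428.6 -90.2  15. ]
[255.3  77.9] [71.8 76.2] [639.5 -55.   15. ]
```

View pics/w3.png

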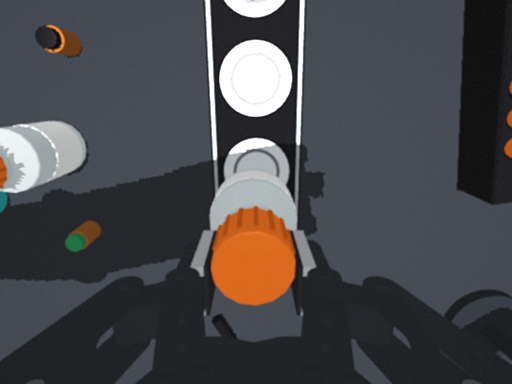

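From this view the pads lie about 2 mm farther in x: pad 3 is at (255,78), and the visible part of pad 4 is centred at column 256. I'll correct by +2.5 mm in tool y and descend.

```bash
python3 -m creep '[{"dr":[0,0,0],"linear":[0.001,0.0025,0.020],"gripper":1},{"dr":[0,0,0],"linear":[0.001,0.0025,0.045],"gripper":1},{"dr":[0,0,0],"linear":[0.001,0.0025,0.070],"gripper":1},{"dr":[0,0,0],"linear":[0.001,0.0025,0.082],"gripper":1},{"dr":[0,0,0],"linear":[0.001,0.0025,0.087],"gripper":1}]'
python3 -m creep '[{"dr":[0,0,0],"linear":[0,0,0],"gripper":1},{"dr":[0,0,0],"linear":[0,0,0.001],"gripper":1},{"dr":[0,0,0],"linear":[0,0,0.002],"gripper":1},{"dr":[0,0,0],"linear":[0,0,0.003],"gripper":1},{"dr":[0,0,0],"linear":[0,0,0.004],"gripper":1}]'
python3 - <<'E'
from h import *
delta((626.5,-140.5,73))
s=state();im=capture('wrist')[:,:,::-1].copy();cv2.imwrite('pics/w4.png',im)
cv2.imwrite('pics/s4.png',cv2.resize(capture('side')[100:300,130:330,::-1],None,fx=3,fy=3))
E
```

```text
t: 4.75
eef_pos: [626.4, -139.5, 78.2]
eef_rot: [-179.9, 0.0, 81.5]
ft_force: [-0.1, -0.6, -0.8]
opening: 35.1
t: 5.25
eef_pos: [627.5, -139.4, 75.7]
eef_rot: [180.0, 0.0, 81.5]
ft_force: [-0.7, -0.5, -0.8]
opening: 34.8
t 5.25 pos [ 627.5 -139.4   75.7] rot [180.    0.   81.5] F [-0.7 -0.5 -0.8] open 34.8
linear m [-0.0012 -0.0008  0.0027] dr [ 0.04  0.01 -0.01]
```

View pics/w4.png

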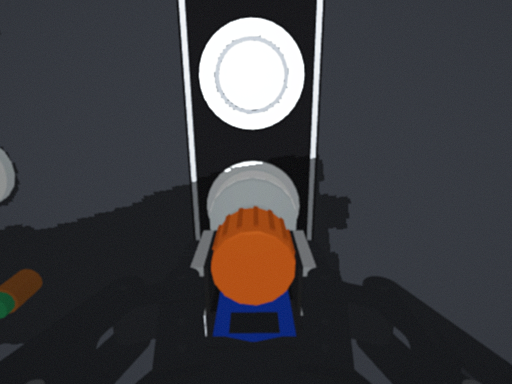

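View pics/s4.png

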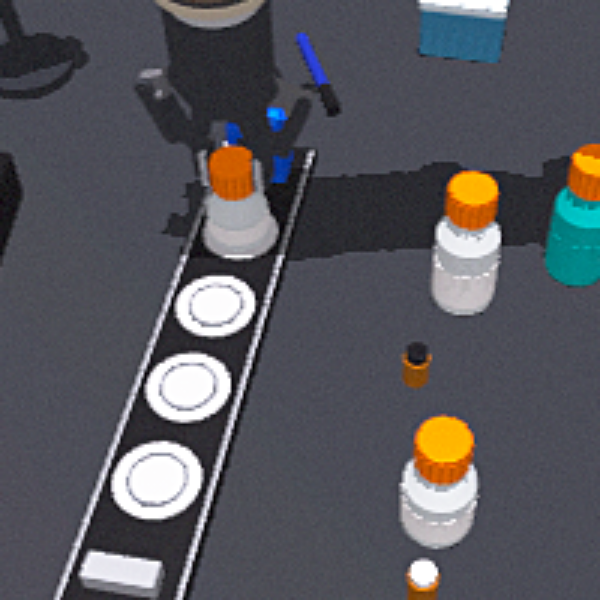

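The bottle is centred over the pad: pad edges at columns 207–300, cap at 253. The side view shows it just above the pad. I'll lower slowly.

```bash
python3 -m creep '[{"dr":[0,0,0],"linear":[0,0,0.001],"gripper":1},{"dr":[0,0,0],"linear":[0,0,0.002],"gripper":1},{"dr":[0,0,0],"linear":[0,0,0.003],"gripper":1},{"dr":[0,0,0],"linear":[0,0,0.003],"gripper":1},{"dr":[0,0,0],"linear":[0,0,0.003],"gripper":1}]'
python3 -m creep '[{"dr":[0,0,0],"linear":[0,0,0.0005],"gripper":1},{"dr":[0,0,0],"linear":[0,0,0.001],"gripper":1},{"dr":[0,0,0],"linear":[0,0,0.0015],"gripper":1},{"dr":[0,0,0],"linear":[0,0,0.0015],"gripper":1},{"dr":[0,0,0],"linear":[0,0,0.0015],"gripper":1}]'

```

```text
t: 5.85
eef_pos: [627.3, -139.3, 72.9]
eef_rot: [180.0, 0.0, 81.5]
ft_force: [-2.2, 0.3, 4.9]
opening: 34.9
t: 6.35
eef_pos: [627.4, -139.3, 72.8]
eef_rot: [180.0, 0.0, 81.5]
ft_force: [-7.0, 0.2, 17.4]
opening: 34.9
```

```bash
python3 -m creep '[{"dr":[0,0,0],"linear":[0,0,-0.0012],"gripper":1},{"dr":[0,0,0],"linear":[0,0,-0.0012],"gripper":1},{"dr":[0,0,0],"linear":[0,0,-0.0012],"gripper":0.4},{"dr":[0,0,0],"linear":[0,0,-0.0012],"gripper":0},{"dr":[0,0,0],"linear":[0,0,-0.0012],"gripper":0}]'
python3 -m creep '[{"dr":[0,0,0],"linear":[0,0,0],"gripper":0},{"dr":[0,0,0],"linear":[0,0,0],"gripper":0},{"dr":[0,0,0],"linear":[0,0,-0.010],"gripper":0},{"dr":[0,0,0],"linear":[0,0,-0.030],"gripper":0},{"dr":[0,0,0],"linear":[0,0,-0.060],"gripper":0}]'
python3 -m creep '[{"dr":[0,0,0],"linear":[0,0,-0.04],"gripper":0},{"dr":[0,0,0],"linear":[0,0,-0.080],"gripper":0},{"dr":[0,0,0],"linear":[0,0,-0.080],"gripper":0},{"dr":[0,0,0],"linear":[0,0,-0.080],"gripper":0},{"dr":[0,0,0],"linear":[0,0,-0.080],"gripper":0}]'
python3 - <<'E'
from h import *
delta((465,120.5-0,200))
s=state();im=capture('wrist')[:,:,::-1].copy();cv2.imwrite('pics/w5.png',im)
caps(im,81,s,800)
g=cv2.cvtColor(im,cv2.COLOR_BGR2GRAY)
m=cv2.morphologyEx((g>150).astype(np.uint8),cv2.MORPH_OPEN,np.ones((9,9),np.uint8))
cs,_=cv2.findContours(m,cv2.RETR_EXTERNAL,cv2.CHAIN_APPROX_NONE)
for c in cs:
    if cv2.contourArea(c)>1000:
        e=cv2.fitEllipse(c);print(np.round(e[0],1),np.round(e[1],1),wplane(*e[0],15,s).round(1))
E
```

```text
t: 6.85
eef_pos: [627.2, -139.3, 71.7]
eef_rot: [-180.0, -0.0, 81.5]
ft_force: [0.2, 0.4, 0.0]
opening: 76.9
t: 7.35
eef_pos: [626.2, -139.2, 131.8]
eef_rot: [-179.8, -0.0, 81.5]
ft_force: [-0.1, -0.7, 0.2]
opening: 85.5
t: 7.85
eef_pos: [626.6, -139.4, 211.4]
eef_rot: [-179.9, 0.0, 81.5]
ft_force: [-0.9, 0.3, 0.3]
opening: 85.1
t 7.85 pos [ 626.6 -139.4  211.4] rot [-179.9    0.    81.5] F [-0.9  0.3  0.3] open 85.1
linear m [ 0.2331 -0.1983  0.0116] dr [-0.07  0.01 -0.01]
cap [490.96 136.64] 1851 [465 103  47  74] -> [ 833.  -130.6   81. ]
cap [ 26.06 157.89] 1200 [  0 136  46  52] -> [435.  -89.6  81. ]
cap [253.98 177.32] 1583 [233 154  44  47] -> [ 628.2 -136.2   81. ]
[254. 152.] [34.8 54.2] [ 629.9 -125.6   15. ]
[ 64.3 145.8] [57.4 78. ] [429.7 -88.9  15. ]
[253.   82.4] [62.3 65.5] [639.5 -55.1  15. ]
[252.3  12.8] [31.9 67.4] [648.1   7.1  15. ]
```

View pics/w5.png

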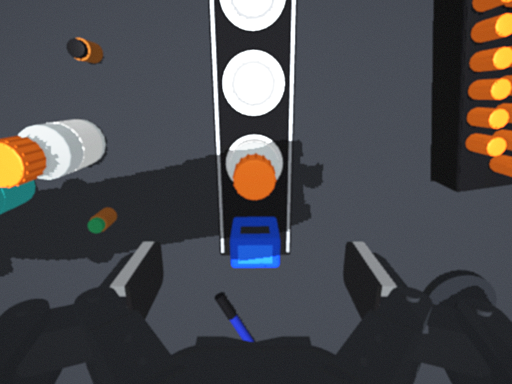

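The 80 mm bottle stands with its cap at (254,177) → (628,-136), within about 1 mm of its pad centre. Pad 3 measures (639.5,-55). Next is the 100 mm bottle.

```bash
python3 -m creep '[{"dr":[0,0,0],"linear":[0.025,-0.021,0],"gripper":0},{"dr":[0,0,0],"linear":[0.058,-0.049,0],"gripper":0},{"dr":[0,0,0],"linear":[0.091,-0.077,0],"gripper":0},{"dr":[0,0,0],"linear":[0.124,-0.105,0],"gripper":0},{"dr":[0,0,0],"linear":[0.157,-0.133,0],"gripper":0}]'
python3 -m creep '[{"dr":[0,0,0],"linear":[0.033,-0.028,0.005],"gripper":0},{"dr":[0,0,0],"linear":[0.060,-0.050,0.01],"gripper":0},{"dr":[0,0,0],"linear":[0.076,-0.065,0.012],"gripper":0},{"dr":[0,0,0],"linear":[0.076,-0.065,0.012],"gripper":0},{"dr":[0,0,0],"linear":[0.076,-0.065,0.012],"gripper":0}]'
python3 - <<'E'
from h import *
delta((465,120.5,76))
s=state();im=capture('wrist')[:,:,::-1].copy();cv2.imwrite('pics/w6.png',im)
caps(im,86,s,800)
E
```

```text
t: 8.4
eef_pos: [517.1, 36.8, 210.9]
eef_rot: [-179.9, 0.0, 81.5]
ft_force: [0.6, 0.8, 0.4]
opening: 85.6
t: 8.9
eef_pos: [465.5, 120.2, 199.4]
eef_rot: [-179.9, 0.0, 81.6]
ft_force: [0.3, -0.9, 1.1]
opening: 85.8
t 8.9 pos [465.5 120.2 199.4] rot [-179.9    0.    81.6] F [ 0.3 -0.9  1.1] open 85.8
linear m [ 0.0004 -0.0004  0.1234] dr [-0.07  0.05  0.05]
cap [51.7  24.99] 2681 [ 4  0 90 55] -> [340.  261.6  86. ]
cap [252.56 188.96] 1814 [229 164  48  50] -> [465. 118.  86.]
```

View pics/w6.png

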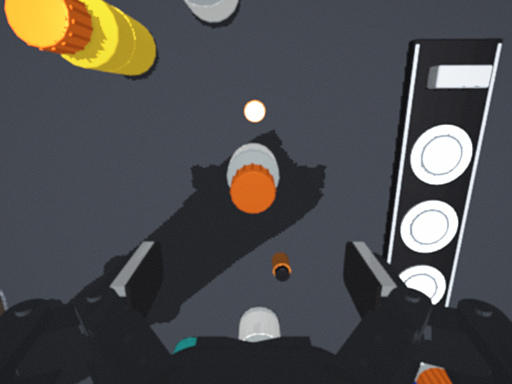

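The white 100 mm bottle's cap is at (253,189), centred between the jaws. Descend and grip.

```bash
python3 -m creep '[{"dr":[0,0,0],"linear":[-0.001,0,0.030],"gripper":0},{"dr":[0,0,0],"linear":[-0.001,0,0.065],"gripper":0},{"dr":[0,0,0],"linear":[-0.001,0,0.1],"gripper":0},{"dr":[0,0,0],"linear":[-0.001,0,0.116],"gripper":0},{"dr":[0,0,0],"linear":[-0.001,0,0.122],"gripper":0}]'
python3 -m creep '[{"dr":[0,0,0],"linear":[0,0,0],"gripper":0},{"dr":[0,0,0],"linear":[0,0,0],"gripper":1},{"dr":[0,0,0],"linear":[0,0,0],"gripper":1},{"dr":[0,0,0],"linear":[0,0,0],"gripper":1},{"dr":[0,0,0],"linear":[0,0,0],"gripper":1}]' 40
python3 -m creep '[{"dr":[0,0,0],"linear":[0,0,0],"gripper":1},{"dr":[0,0,0],"linear":[0,0,-0.020],"gripper":1},{"dr":[0,0,0],"linear":[0,0,-0.050],"gripper":1},{"dr":[0,0,0],"linear":[0,0,-0.080],"gripper":1},{"dr":[0,0,0],"linear":[0,0,-0.10],"gripper":1}]'
python3 -m creep '[{"dr":[0,0,0],"linear":[0,0,0],"gripper":1},{"dr":[0,0,0],"linear":[0,0,0],"gripper":1},{"dr":[0,0,0],"linear":[0,0,0],"gripper":1},{"dr":[0,0,0],"linear":[0,0,0],"gripper":1},{"dr":[0,0,0],"linear":[0,0,0],"gripper":1}]'
python3 - <<'E'
from h import *
s=state();im=capture('wrist')[:,:,::-1].copy();cv2.imwrite('pics/w7.png',im)
caps(im,s['eef_pos'][2]+10,s,4000)
delta((639.5,-55,s['eef_pos'][2]))
E
```

```text
t: 9.45
eef_pos: [465.1, 117.7, 75.9]
eef_rot: [-179.8, 0.1, 81.4]
ft_force: [-0.0, -0.3, 0.3]
opening: 85.5
t: 9.95
eef_pos: [466.1, 119.6, 78.8]
eef_rot: [179.9, -0.0, 81.5]
ft_force: [-2.1, -0.3, 6.4]
opening: 35.0
t: 10.45
eef_pos: [466.1, 119.7, 180.1]
eef_rot: [179.9, -0.0, 81.5]
ft_force: [1.1, 0.2, -1.3]
opening: 34.9
t: 10.95
eef_pos: [465.3, 119.3, 177.2]
eef_rot: [-179.9, 0.0, 81.5]
ft_force: [0.1, -0.7, -2.0]
opening: 34.8
cap [252.78 265.25] 6558 [212 215  83  98] -> [465.2 118.7 187.2]
t 11.0 pos [465.4 119.4 177.4] rot [-179.9    0.    81.5] F [-0.7  0.3 -1.5] open 35.0
linear m [-0.1467  0.198  -0.    ] dr [-0.07  0.03  0.  ]
```

```bash
python3 -m creep '[{"dr":[0,0,0],"linear":[-0.017,0.023,0],"gripper":1},{"dr":[0,0,0],"linear":[-0.041,0.055,0],"gripper":1},{"dr":[0,0,0],"linear":[-0.065,0.087,0],"gripper":1},{"dr":[0,0,0],"linear":[-0.089,0.119,0],"gripper":1},{"dr":[0,0,0],"linear":[-0.107,0.145,0],"gripper":1}]'
python3 -m creep '[{"dr":[0,0,0],"linear":[-0.018,0.025,0],"gripper":1},{"dr":[0,0,0],"linear":[-0.033,0.045,0],"gripper":1},{"dr":[0,0,0],"linear":[-0.039,0.053,0],"gripper":1},{"dr":[0,0,0],"linear":[-0.039,0.053,0.01],"gripper":1},{"dr":[0,0,0],"linear":[-0.039,0.053,0.02],"gripper":1}]'
python3 -m creep '[{"dr":[0,0,0],"linear":[0,0,0.02],"gripper":1},{"dr":[0,0,0],"linear":[0,0,0.040],"gripper":1},{"dr":[0,0,0],"linear":[0,0,0.053],"gripper":1},{"dr":[0,0,0],"linear":[0,0,0.053],"gripper":1},{"dr":[0,0,0],"linear":[0,0,0.053],"gripper":1}]'
python3 - <<'E'
from h import *
s=state();im=capture('wrist')[:,:,::-1].copy();cv2.imwrite('pics/w8.png',im)
caps(im,s['eef_pos'][2]+10,s,4000)
delta((639.5,-54.5,92))
g=cv2.cvtColor(im,cv2.COLOR_BGR2GRAY)
m=cv2.morphologyEx((g>150).astype(np.uint8),cv2.MORPH_OPEN,np.ones((9,9),np.uint8))
cs,_=cv2.findContours(m,cv2.RETR_EXTERNAL,cv2.CHAIN_APPROX_NONE)
for c in cs:
    if cv2.contourArea(c)>1000:
        e=cv2.fitEllipse(c);print(np.round(e[0],1),np.round(e[1],1),wplane(*e[0],15,s).round(1))
E
```

```text
t: 11.5
eef_pos: [594.5, -10.3, 177.4]
eef_rot: [-180.0, 0.0, 81.4]
ft_force: [-0.8, 0.4, -1.0]
opening: 35.3
t: 12.0
eef_pos: [639.2, -53.0, 156.9]
eef_rot: [-179.9, -0.0, 81.6]
ft_force: [-0.1, 0.2, -1.3]
opening: 35.0
t: 12.5
eef_pos: [639.7, -53.5, 105.1]
eef_rot: [-180.0, -0.0, 81.5]
ft_force: [-0.4, 1.0, -1.9]
opening: 34.8
cap [252.79 274.27] 7637 [212 215  83 127] -> [638.9 -58.8 115.1]
t 12.55 pos [640.3 -53.7 105.7] rot [179.9  -0.   81.5] F [-0.2  0.2 -1.2] open 34.8
linear m [-0.0009 -0.0007  0.0137] dr [ 0.05 -0.02  0.03]
[ 28.1 265.1] [61.7 63.9] [448.8 -86.   15. ]
[252.2 197.3] [76.1 87.4] [639.1 -55.2  15. ]
[251.3  86.1] [90.5 94.9] [650.4  24.9  15. ]
```

View pics/w8.png

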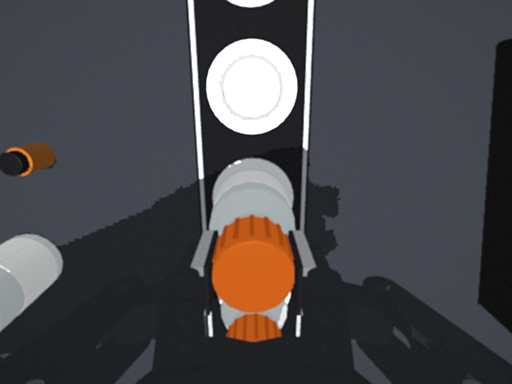

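Pads and the carried bottle line up (pad edges at columns 212–293, cap at 253). Pad 2 measures (650.4,24.9). The lower orange blob is the already placed 80 mm bottle. Lowering.

```bash
python3 -m creep '[{"dr":[0,0,0],"linear":[-0.001,-0.0005,0.004],"gripper":1},{"dr":[0,0,0],"linear":[-0.001,-0.0005,0.008],"gripper":1},{"dr":[0,0,0],"linear":[-0.001,-0.0005,0.010],"gripper":1},{"dr":[0,0,0],"linear":[-0.001,-0.0005,0.011],"gripper":1},{"dr":[0,0,0],"linear":[-0.001,-0.0005,0.012],"gripper":1}]'
python3 -m creep '[{"dr":[0,0,0],"linear":[0,0,0.0005],"gripper":1},{"dr":[0,0,0],"linear":[0,0,0.001],"gripper":1},{"dr":[0,0,0],"linear":[0,0,0.0015],"gripper":1},{"dr":[0,0,0],"linear":[0,0,0.0015],"gripper":1},{"dr":[0,0,0],"linear":[0,0,0.0015],"gripper":1}]'

```

```text
t: 13.05
eef_pos: [639.3, -55.1, 93.9]
eef_rot: [180.0, 0.0, 81.5]
ft_force: [-5.8, -0.9, 15.9]
opening: 35.1
t: 13.55
eef_pos: [639.3, -55.1, 93.9]
eef_rot: [180.0, 0.0, 81.5]
ft_force: [-9.1, -0.4, 20.2]
opening: 35.2
```

```bash
python3 -m creep '[{"dr":[0,0,0],"linear":[0,0,-0.0015],"gripper":1},{"dr":[0,0,0],"linear":[0,0,-0.0015],"gripper":1},{"dr":[0,0,0],"linear":[0,0,-0.0015],"gripper":0.4},{"dr":[0,0,0],"linear":[0,0,-0.0015],"gripper":0},{"dr":[0,0,0],"linear":[0,0,-0.0015],"gripper":0}]'
python3 -m creep '[{"dr":[0,0,0],"linear":[0,0,0],"gripper":0},{"dr":[0,0,0],"linear":[0,0,0],"gripper":0},{"dr":[0,0,0],"linear":[0,0,-0.010],"gripper":0},{"dr":[0,0,0],"linear":[0,0,-0.030],"gripper":0},{"dr":[0,0,0],"linear":[0,0,-0.060],"gripper":0}]'
python3 -m creep '[{"dr":[0,0,0],"linear":[0,0,-0.04],"gripper":0},{"dr":[0,0,0],"linear":[0,0,-0.070],"gripper":0},{"dr":[0,0,0],"linear":[0,0,-0.070],"gripper":0},{"dr":[0,0,0],"linear":[0,0,-0.070],"gripper":0},{"dr":[0,0,0],"linear":[0,0,-0.070],"gripper":0}]'
python3 - <<'E'
from h import *
delta((442,-88.5,220))
s=state();im=capture('wrist')[:,:,::-1].copy();cv2.imwrite('pics/w9.png',im)
caps(im,101,s,800)
g=cv2.cvtColor(im,cv2.COLOR_BGR2GRAY)
m=cv2.morphologyEx((g>150).astype(np.uint8),cv2.MORPH_OPEN,np.ones((9,9),np.uint8))
cs,_=cv2.findContours(m,cv2.RETR_EXTERNAL,cv2.CHAIN_APPROX_NONE)
for c in cs:
    if cv2.contourArea(c)>1000:
        e=cv2.fitEllipse(c);print(np.round(e[0],1),np.round(e[1],1),wplane(*e[0],15,s).round(1))
E
```

```text
t: 14.05
eef_pos: [639.3, -55.2, 92.7]
eef_rot: [-180.0, -0.0, 81.5]
ft_force: [0.2, 0.3, -0.3]
opening: 76.6
t: 14.55
eef_pos: [638.3, -55.2, 152.9]
eef_rot: [-179.8, 0.0, 81.5]
ft_force: [0.6, -0.3, 0.5]
opening: 85.6
t: 15.05
eef_pos: [638.7, -55.3, 222.2]
eef_rot: [-179.9, 0.0, 81.5]
ft_force: [0.2, 0.4, -0.1]
opening: 85.5
t 15.05 pos [638.7 -55.3 222.2] rot [-179.9    0.    81.5] F [ 0.2  0.4 -0.1] open 85.5
linear m [-0.0619 -0.1896  0.0025] dr [-0.08  0.02 -0.01]
cap [480.54 102.49] 1118 [447  87  65  30] -> [828.  -15.5 101. ]
cap [478.92 191.45] 6170 [443 121  69 137] -> [831.3 -91.1 101. ]
cap [252.81 185.05] 1679 [230 161  46  48] -> [638.5 -56.4 101. ]
cap [ 41.89 251.67] 2093 [ 13 227  59  50] -> [437.  -90.8 101. ]
cap [254.02 254.13] 1185 [235 234  40  45] -> [ 629.8 -122.2  101. ]
[254.3 225.5] [34.1 53.7] [ 629.  -131.4   15. ]
[ 83.4 219.7] [50.  72.3] [428.9 -93.9  15. ]
[253.7 153.8] [36.6 55.6] [641.2 -45.4  15. ]
[252.7  87.3] [59.8 62.7] [650.5  24.5  15. ]
[252.   15.3] [38.4 68.1] [659.8  91.4  15. ]
```

View pics/w9.png

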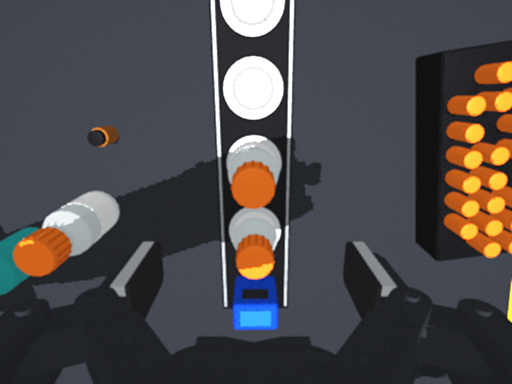

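Both placed bottles stand on their pads, with caps at (254,254) and (253,185). Now the 120 mm bottle, the white body whose cap is at (42,252). Its turquoise twin is to its left.

```bash
python3 -m creep '[{"dr":[0,0,0],"linear":[-0.010,-0.030,0],"gripper":0},{"dr":[0,0,0],"linear":[-0.024,-0.073,0],"gripper":0},{"dr":[0,0,0],"linear":[-0.038,-0.117,0],"gripper":0},{"dr":[0,0,0],"linear":[-0.052,-0.160,0],"gripper":0},{"dr":[0,0,0],"linear":[-0.062,-0.1895,0],"gripper":0}]'
python3 -m creep '[{"dr":[0,0,0],"linear":[0,0,0],"gripper":0},{"dr":[0,0,0],"linear":[0,0,0],"gripper":0},{"dr":[0,0,0],"linear":[0,0,0],"gripper":0},{"dr":[0,0,0],"linear":[0,0,0],"gripper":0},{"dr":[0,0,0],"linear":[0,0,0],"gripper":0}]'
python3 - <<'E'
from h import *
s=state();im=capture('wrist')[:,:,::-1].copy();cv2.imwrite('pics/w10.png',im)
caps(im,106,s,800)
delta((442,-88.5,96))
E
```

```text
t: 15.6
eef_pos: [439.0, -88.9, 221.8]
eef_rot: [-179.8, 0.0, 81.5]
ft_force: [0.6, -0.4, 0.4]
opening: 85.5
t: 16.1
eef_pos: [443.4, -88.1, 222.7]
eef_rot: [-180.0, -0.0, 81.5]
ft_force: [0.6, -0.4, -0.1]
opening: 85.1
cap [474.12 110.22] 1132 [455  86  57  51] -> [625.3 -52.7 106. ]
cap [251.29 187.27] 1767 [228 162  47  50] -> [442.  -89.5 106. ]
cap [448.39 194.21] 906 [428 176  57  46] -> [ 607.5 -120.4  106. ]
cap [152.01 233.08] 1365 [126 213  50  45] -> [ 348.7 -118.4  106. ]
t 16.15 pos [443.3 -88.2 222.7] rot [-180.    -0.    81.5] F [-0.1 -0.2  0.1] open 85.1
linear m [-0.0006 -0.0012  0.1267] dr [-0.02 -0.02  0.03]
```

View pics/w10.png

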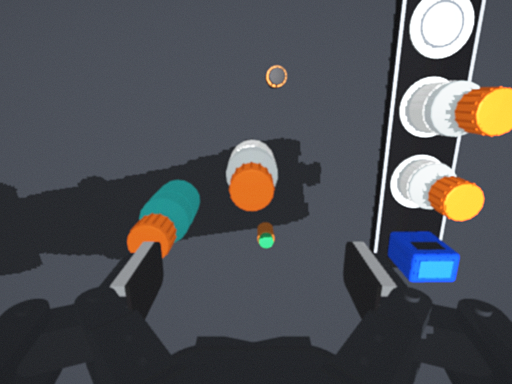

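The 120 mm cap is at (251,187), the turquoise decoy's at (152,233). The left finger comes down about 40 mm clear of the decoy. Descend and grip.

```bash
python3 -m creep '[{"dr":[0,0,0],"linear":[-0.001,-0.001,0.030],"gripper":0},{"dr":[0,0,0],"linear":[-0.001,-0.001,0.065],"gripper":0},{"dr":[0,0,0],"linear":[-0.001,-0.001,0.1],"gripper":0},{"dr":[0,0,0],"linear":[-0.001,-0.001,0.119],"gripper":0},{"dr":[0,0,0],"linear":[-0.001,-0.001,0.126],"gripper":0}]'
python3 -m creep '[{"dr":[0,0,0],"linear":[0,0,0],"gripper":0},{"dr":[0,0,0],"linear":[0,0,0],"gripper":1},{"dr":[0,0,0],"linear":[0,0,0],"gripper":1},{"dr":[0,0,0],"linear":[0,0,0],"gripper":1},{"dr":[0,0,0],"linear":[0,0,0],"gripper":1}]' 40
python3 -m creep '[{"dr":[0,0,0],"linear":[0,0,0],"gripper":1},{"dr":[0,0,0],"linear":[0,0,-0.020],"gripper":1},{"dr":[0,0,0],"linear":[0,0,-0.050],"gripper":1},{"dr":[0,0,0],"linear":[0,0,-0.080],"gripper":1},{"dr":[0,0,0],"linear":[0,0,-0.10],"gripper":1}]'
python3 -m creep '[{"dr":[0,0,0],"linear":[0,0,-0.005],"gripper":1},{"dr":[0,0,0],"linear":[0,0,-0.005],"gripper":1},{"dr":[0,0,0],"linear":[0,0,-0.005],"gripper":1},{"dr":[0,0,0],"linear":[0,0,-0.005],"gripper":1},{"dr":[0,0,0],"linear":[0,0,-0.005],"gripper":1}]'
python3 - <<'E'
from h import *
s=state();im=capture('wrist')[:,:,::-1].copy();cv2.imwrite('pics/w11.png',im)
caps(im,s['eef_pos'][2]+10,s,4000)
delta((650.4,24.7,s['eef_pos'][2]))
E
```

```text
t: 16.65
eef_pos: [440.6, -88.9, 95.0]
eef_rot: [-179.8, -0.0, 81.5]
ft_force: [-0.6, -0.1, 0.3]
opening: 85.5
t: 17.15
eef_pos: [442.2, -89.4, 97.9]
eef_rot: [179.9, 0.0, 81.5]
ft_force: [-1.1, -0.1, 6.8]
opening: 35.1
t: 17.65
eef_pos: [442.0, -89.3, 199.2]
eef_rot: [179.9, 0.0, 81.5]
ft_force: [-0.0, 0.1, -0.2]
opening: 35.1
t: 18.15
eef_pos: [441.1, -89.2, 201.1]
eef_rot: [-179.9, -0.0, 81.5]
ft_force: [-0.2, -0.5, -1.6]
opening: 35.1
cap [252.81 262.93] 6665 [211 212  85  99] -> [441.2 -88.7 211.1]
t 18.2 pos [441.2 -89.2 201.2] rot [-179.9   -0.    81.5] F [-0.3  0.  -1.1] open 35.2
linear m [ 1.436e-01  1.901e-01 -1.000e-04] dr [-0.08 -0.01  0.  ]
```

```bash
python3 -m creep '[{"dr":[0,0,0],"linear":[0.017,0.022,-0.01],"gripper":1},{"dr":[0,0,0],"linear":[0.041,0.053,-0.02],"gripper":1},{"dr":[0,0,0],"linear":[0.065,0.084,-0.02],"gripper":1},{"dr":[0,0,0],"linear":[0.089,0.116,-0.02],"gripper":1},{"dr":[0,0,0],"linear":[0.107,0.142,-0.02],"gripper":1}]'
python3 -m creep '[{"dr":[0,0,0],"linear":[0.018,0.024,0],"gripper":1},{"dr":[0,0,0],"linear":[0.030,0.040,0],"gripper":1},{"dr":[0,0,0],"linear":[0.036,0.048,0.01],"gripper":1},{"dr":[0,0,0],"linear":[0.036,0.048,0.02],"gripper":1},{"dr":[0,0,0],"linear":[0.036,0.048,0.035],"gripper":1}]'
python3 -m creep '[{"dr":[0,0,0],"linear":[0,0,0.02],"gripper":1},{"dr":[0,0,0],"linear":[0,0,0.045],"gripper":1},{"dr":[0,0,0],"linear":[0,0,0.060],"gripper":1},{"dr":[0,0,0],"linear":[0,0,0.060],"gripper":1},{"dr":[0,0,0],"linear":[0,0,0.060],"gripper":1}]'
python3 - <<'E'
from h import *
s=state();im=capture('wrist')[:,:,::-1].copy();cv2.imwrite('pics/w12.png',im)
delta((650.4,24.5,113))
g=cv2.cvtColor(im,cv2.COLOR_BGR2GRAY)
m=cv2.morphologyEx((g>150).astype(np.uint8),cv2.MORPH_OPEN,np.ones((9,9),np.uint8))
cs,_=cv2.findContours(m,cv2.RETR_EXTERNAL,cv2.CHAIN_APPROX_NONE)
for c in cs:
    if cv2.contourArea(c)>1000:
        e=cv2.fitEllipse(c);print(np.round(e[0],1),np.round(e[1],1),wplane(*e[0],15,s).round(1))
E
```

```text
t: 18.7
eef_pos: [599.5, -2.9, 221.4]
eef_rot: [-180.0, -0.0, 81.5]
ft_force: [-0.0, -0.2, -2.0]
opening: 35.0
t: 19.2
eef_pos: [649.9, 23.4, 185.7]
eef_rot: [-180.0, 0.0, 81.5]
ft_force: [-0.3, 0.1, -1.7]
opening: 35.1
t: 19.7
eef_pos: [650.4, 23.6, 127.2]
eef_rot: [-180.0, 0.0, 81.5]
ft_force: [0.4, -0.3, -0.3]
opening: 34.6
t 19.75 pos [651.   23.9 127.9] rot [179.9  -0.   81.5] F [-0.3 -0.1 -1.1] open 34.9
linear m [ 0.0005 -0.0007  0.0149] dr [ 0.06 -0.01 -0.02]
[252.2 194.4] [84.6 88.5] [649.   17.2  15. ]
[251.2  82.1] [82.8 87.4] [661.5 105.4  15. ]
```

View pics/w12.png

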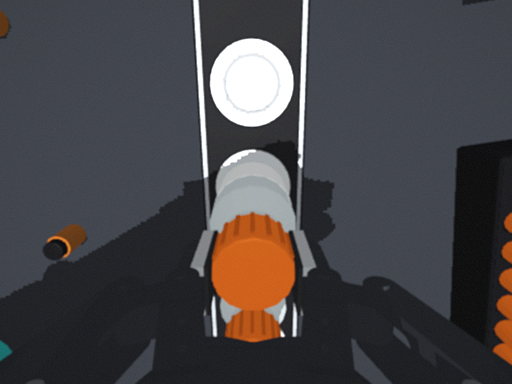

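Centred over pad 2 (edges at columns 214–291, cap at 253). Pad 1 measures (661.5,105.4). Lowering.

```bash
python3 -m creep '[{"dr":[0,0,0],"linear":[0.0003,-0.0005,0.005],"gripper":1},{"dr":[0,0,0],"linear":[0.0003,-0.0005,0.009],"gripper":1},{"dr":[0,0,0],"linear":[0.0003,-0.0005,0.012],"gripper":1},{"dr":[0,0,0],"linear":[0.0003,-0.0005,0.013],"gripper":1},{"dr":[0,0,0],"linear":[0.0003,-0.0005,0.014],"gripper":1}]'
python3 -m creep '[{"dr":[0,0,0],"linear":[0,0,0.0005],"gripper":1},{"dr":[0,0,0],"linear":[0,0,0.001],"gripper":1},{"dr":[0,0,0],"linear":[0,0,0.001],"gripper":1},{"dr":[0,0,0],"linear":[0,0,0.001],"gripper":1},{"dr":[0,0,0],"linear":[0,0,0.001],"gripper":1}]'

```

```text
t: 20.25
eef_pos: [650.2, 24.4, 113.0]
eef_rot: [-180.0, 0.0, 81.5]
ft_force: [-3.2, -0.9, 8.4]
opening: 35.2
t: 20.75
eef_pos: [650.3, 24.6, 113.1]
eef_rot: [180.0, -0.0, 81.5]
ft_force: [-3.0, -0.9, 7.4]
opening: 35.0
```

```bash
python3 -m creep '[{"dr":[0,0,0],"linear":[0,0,-0.0008],"gripper":1},{"dr":[0,0,0],"linear":[0,0,-0.0008],"gripper":1},{"dr":[0,0,0],"linear":[0,0,-0.0008],"gripper":0.4},{"dr":[0,0,0],"linear":[0,0,-0.0008],"gripper":0},{"dr":[0,0,0],"linear":[0,0,-0.0008],"gripper":0}]'
python3 -m creep '[{"dr":[0,0,0],"linear":[0,0,0],"gripper":0},{"dr":[0,0,0],"linear":[0,0,0],"gripper":0},{"dr":[0,0,0],"linear":[0,0,-0.010],"gripper":0},{"dr":[0,0,0],"linear":[0,0,-0.030],"gripper":0},{"dr":[0,0,0],"linear":[0,0,-0.060],"gripper":0}]'
python3 -m creep '[{"dr":[0,0,0],"linear":[0,0,-0.04],"gripper":0},{"dr":[0,0,0],"linear":[0,0,-0.070],"gripper":0},{"dr":[0,0,0],"linear":[0,0,-0.070],"gripper":0},{"dr":[0,0,0],"linear":[0,0,-0.070],"gripper":0},{"dr":[0,0,0],"linear":[0,0,-0.070],"gripper":0}]'
python3 - <<'E'
from h import *
delta((451.6,291.2,240))
s=state();im=capture('wrist')[:,:,::-1].copy();cv2.imwrite('pics/w13.png',im)
caps(im,121,s,800)
E
```

```text
t: 21.25
eef_pos: [650.3, 24.3, 112.7]
eef_rot: [-180.0, 0.0, 81.5]
ft_force: [-0.0, 0.0, 0.5]
opening: 76.8
t: 21.75
eef_pos: [649.3, 24.2, 172.6]
eef_rot: [-179.8, 0.0, 81.5]
ft_force: [0.4, 0.6, 1.0]
opening: 84.9
t: 22.25
eef_pos: [649.6, 24.2, 242.0]
eef_rot: [-179.9, 0.0, 81.5]
ft_force: [0.2, -0.4, -0.5]
opening: 85.3
t 22.25 pos [649.6  24.2 242. ] rot [-179.9    0.    81.5] F [ 0.2 -0.4 -0.5] open 85.3
linear m [ 0.2348 -0.2353  0.0022] dr [-0.08  0.03 -0.01]
cap [469.96 226.87] 10257 [423 141  89 167] -> [836.1 -44.3 121. ]
cap [253.56 182.99] 1675 [231 159  46  48] -> [650.3  24.9 121. ]
cap [253.41 254.69] 1238 [234 234  40  45] -> [640.  -43.1 121. ]
```

View pics/w13.png

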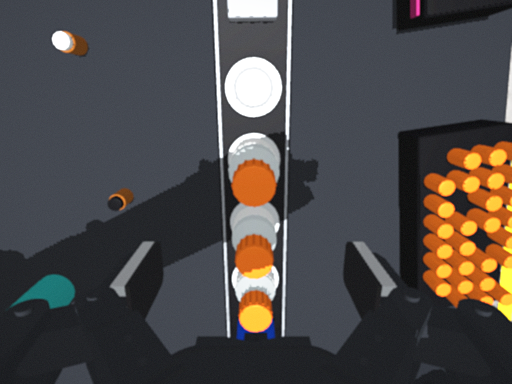

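Three bottles now stand in the row; the 120 mm one is at (650.3,24.9), on its pad centre. Next is the 140 mm white bottle.

```bash
python3 -m creep '[{"dr":[0,0,0],"linear":[0.020,-0.020,0],"gripper":0},{"dr":[0,0,0],"linear":[0.051,-0.051,0],"gripper":0},{"dr":[0,0,0],"linear":[0.083,-0.083,0],"gripper":0},{"dr":[0,0,0],"linear":[0.115,-0.115,0],"gripper":0},{"dr":[0,0,0],"linear":[0.147,-0.147,0],"gripper":0}]'
python3 -m creep '[{"dr":[0,0,0],"linear":[0.032,-0.032,0],"gripper":0},{"dr":[0,0,0],"linear":[0.060,-0.060,0],"gripper":0},{"dr":[0,0,0],"linear":[0.080,-0.080,0],"gripper":0},{"dr":[0,0,0],"linear":[0.088,-0.088,0],"gripper":0},{"dr":[0,0,0],"linear":[0.088,-0.088,0],"gripper":0}]'
python3 -m creep '[{"dr":[0,0,0],"linear":[0,0,0],"gripper":0},{"dr":[0,0,0],"linear":[0,0,0],"gripper":0},{"dr":[0,0,0],"linear":[0,0,0],"gripper":0},{"dr":[0,0,0],"linear":[0,0,0],"gripper":0},{"dr":[0,0,0],"linear":[0,0,0],"gripper":0}]'
python3 - <<'E'
from h import *
s=state();im=capture('wrist')[:,:,::-1].copy();cv2.imwrite('pics/w14.png',im)
caps(im,126,s,800)
delta((451.6,291.2,116))
E
```

```text
t: 22.8
eef_pos: [524.8, 192.4, 241.8]
eef_rot: [-179.9, 0.0, 81.5]
ft_force: [0.8, 1.4, -0.8]
opening: 85.3
t: 23.3
eef_pos: [451.4, 292.5, 242.2]
eef_rot: [-179.9, 0.0, 81.7]
ft_force: [-0.1, -0.1, -0.5]
opening: 84.9
t: 23.8
eef_pos: [452.9, 291.1, 242.8]
eef_rot: [180.0, 0.0, 81.4]
ft_force: [0.2, 0.5, -0.1]
opening: 85.1
cap [251.71 188.66] 1756 [229 164  46  49] -> [451.7 288.3 126. ]
cap [163.26 232.5 ] 854 [133 215  51  50] -> [368.1 259.9 126. ]
t 23.85 pos [452.8 291.3 242.8] rot [180.    0.   81.5] F [-0.6  0.  -0. ] open 85.8
linear m [-0.0002 -0.0012  0.1268] dr [ 0.    0.   -0.04]
```

View pics/w14.png

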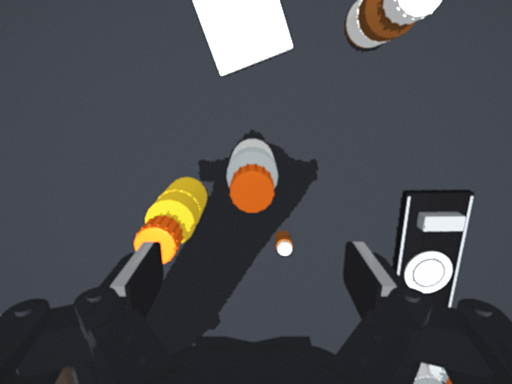

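The white 140 mm cap is at (252,189). The yellow decoy is at (163,232), about 29 mm clear of the left finger. Descend and grip.

```bash
python3 -m creep '[{"dr":[0,0,0],"linear":[-0.0015,-0.001,0.030],"gripper":0},{"dr":[0,0,0],"linear":[-0.0015,-0.001,0.065],"gripper":0},{"dr":[0,0,0],"linear":[-0.0015,-0.001,0.1],"gripper":0},{"dr":[0,0,0],"linear":[-0.0015,-0.001,0.119],"gripper":0},{"dr":[0,0,0],"linear":[-0.0015,-0.001,0.126],"gripper":0}]'
python3 -m creep '[{"dr":[0,0,0],"linear":[0,0,0],"gripper":0},{"dr":[0,0,0],"linear":[0,0,0],"gripper":1},{"dr":[0,0,0],"linear":[0,0,0],"gripper":1},{"dr":[0,0,0],"linear":[0,0,0],"gripper":1},{"dr":[0,0,0],"linear":[0,0,0],"gripper":1}]' 45
python3 -m creep '[{"dr":[0,0,0],"linear":[0,0,0],"gripper":1},{"dr":[0,0,0],"linear":[0,0,-0.020],"gripper":1},{"dr":[0,0,0],"linear":[0,0,-0.050],"gripper":1},{"dr":[0,0,0],"linear":[0,0,-0.080],"gripper":1},{"dr":[0,0,0],"linear":[0,0,-0.10],"gripper":1}]'
python3 -m creep '[{"dr":[0,0,0],"linear":[0,0,-0.005],"gripper":1},{"dr":[0,0,0],"linear":[0,0,-0.005],"gripper":1},{"dr":[0,0,0],"linear":[0,0,-0.005],"gripper":1},{"dr":[0,0,0],"linear":[0,0,-0.005],"gripper":1},{"dr":[0,0,0],"linear":[0,0,-0.005],"gripper":1}]'
python3 - <<'E'
from h import *
s=state();im=capture('wrist')[:,:,::-1].copy();cv2.imwrite('pics/w15.png',im)
caps(im,s['eef_pos'][2]+10,s,4000)
delta((661.7,105.3,s['eef_pos'][2]))
E
```

```text
t: 24.35
eef_pos: [450.4, 289.4, 114.8]
eef_rot: [-179.9, 0.1, 81.5]
ft_force: [0.2, 0.5, 0.3]
opening: 85.5
t: 24.85
eef_pos: [451.9, 290.6, 117.8]
eef_rot: [179.9, -0.1, 81.5]
ft_force: [-0.2, -0.3, 3.1]
opening: 35.2
t: 25.35
eef_pos: [451.6, 290.6, 219.0]
eef_rot: [179.9, -0.1, 81.5]
ft_force: [-0.1, 1.4, -2.3]
opening: 34.4
t: 25.85
eef_pos: [450.9, 289.9, 220.7]
eef_rot: [-179.9, 0.1, 81.5]
ft_force: [-0.4, 0.3, -1.1]
opening: 34.8
cap [252.83 267.55] 6592 [212 217  83  99] -> [450.7 288.1 230.7]
t 25.9 pos [451. 290. 221.] rot [-1.799e+02  1.000e-01  8.150e+01] F [-0.5  0.3 -1.3] open 35.0
linear m [-1.515e-01  2.357e-01  1.000e-04] dr [-0.07  0.05  0.  ]
```

```bash
python3 -m creep '[{"dr":[0,0,0],"linear":[-0.014,0.022,0],"gripper":1},{"dr":[0,0,0],"linear":[-0.036,0.056,0],"gripper":1},{"dr":[0,0,0],"linear":[-0.058,0.091,0],"gripper":1},{"dr":[0,0,0],"linear":[-0.080,0.126,0],"gripper":1},{"dr":[0,0,0],"linear":[-0.100,0.157,0],"gripper":1}]'
python3 -m creep '[{"dr":[0,0,0],"linear":[-0.020,0.031,0],"gripper":1},{"dr":[0,0,0],"linear":[-0.036,0.057,0],"gripper":1},{"dr":[0,0,0],"linear":[-0.046,0.072,0],"gripper":1},{"dr":[0,0,0],"linear":[-0.050,0.0785,0.01],"gripper":1},{"dr":[0,0,0],"linear":[-0.050,0.0785,0.025],"gripper":1}]'
python3 -m creep '[{"dr":[0,0,0],"linear":[0,0,0.02],"gripper":1},{"dr":[0,0,0],"linear":[0,0,0.040],"gripper":1},{"dr":[0,0,0],"linear":[0,0,0.048],"gripper":1},{"dr":[0,0,0],"linear":[0,0,0.048],"gripper":1},{"dr":[0,0,0],"linear":[0,0,0.048],"gripper":1}]'
python3 - <<'E'
from h import *
s=state();im=capture('wrist')[:,:,::-1].copy();cv2.imwrite('pics/w16.png',im)
delta((661.7,107,133))
E
```

```text
t: 26.4
eef_pos: [593.2, 166.2, 221.2]
eef_rot: [-180.0, 0.0, 81.5]
ft_force: [0.5, 1.0, -1.9]
opening: 34.6
t: 26.9
eef_pos: [662.7, 106.6, 195.8]
eef_rot: [180.0, -0.0, 81.4]
ft_force: [-0.3, 1.0, -1.4]
opening: 34.9
t: 27.4
eef_pos: [661.8, 107.9, 149.1]
eef_rot: [180.0, -0.0, 81.6]
ft_force: [0.8, -0.1, -2.0]
opening: 35.0
t 27.45 pos [662.3 107.7 149.7] rot [179.9  -0.   81.5] F [ 0.5 -0.  -0.7] open 34.8
linear m [-0.0008 -0.0005  0.0167] dr [ 0.06 -0.04  0.03]
```

View pics/w16.png

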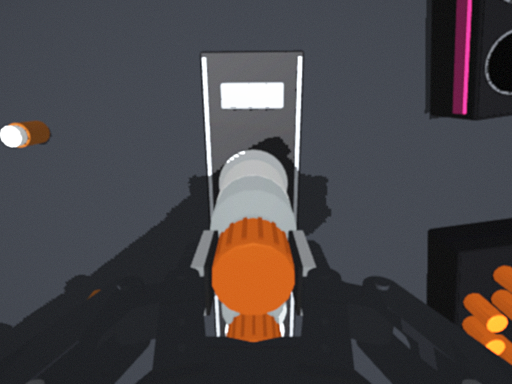

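The bottle is centred over pad 1 (edges at columns 219–288, cap at 253). Lowering from 149.7 to about 133.

```bash
python3 -m creep '[{"dr":[0,0,0],"linear":[-0.0008,-0.0005,0.006],"gripper":1},{"dr":[0,0,0],"linear":[-0.0008,-0.0005,0.011],"gripper":1},{"dr":[0,0,0],"linear":[-0.0008,-0.0005,0.014],"gripper":1},{"dr":[0,0,0],"linear":[-0.0008,-0.0005,0.015],"gripper":1},{"dr":[0,0,0],"linear":[-0.0008,-0.0005,0.016],"gripper":1}]'
python3 -m creep '[{"dr":[0,0,0],"linear":[0,0,0.0005],"gripper":1},{"dr":[0,0,0],"linear":[0,0,0.001],"gripper":1},{"dr":[0,0,0],"linear":[0,0,0.001],"gripper":1},{"dr":[0,0,0],"linear":[0,0,0.001],"gripper":1},{"dr":[0,0,0],"linear":[0,0,0.001],"gripper":1}]'

```

```text
t: 27.95
eef_pos: [661.5, 106.3, 133.0]
eef_rot: [-180.0, 0.0, 81.5]
ft_force: [-2.9, -1.0, 5.7]
opening: 34.7
t: 28.45
eef_pos: [661.6, 106.5, 133.0]
eef_rot: [180.0, -0.0, 81.5]
ft_force: [-2.8, 0.8, 7.2]
opening: 34.9
```

```bash
python3 -m creep '[{"dr":[0,0,0],"linear":[0,0,-0.0008],"gripper":1},{"dr":[0,0,0],"linear":[0,0,-0.0008],"gripper":1},{"dr":[0,0,0],"linear":[0,0,-0.0008],"gripper":0.4},{"dr":[0,0,0],"linear":[0,0,-0.0008],"gripper":0},{"dr":[0,0,0],"linear":[0,0,-0.0008],"gripper":0}]'
python3 -m creep '[{"dr":[0,0,0],"linear":[0,0,0],"gripper":0},{"dr":[0,0,0],"linear":[0,0,0],"gripper":0},{"dr":[0,0,0],"linear":[0,0,-0.010],"gripper":0},{"dr":[0,0,0],"linear":[0,0,-0.030],"gripper":0},{"dr":[0,0,0],"linear":[0,0,-0.060],"gripper":0}]'
python3 -m creep '[{"dr":[0,0,0],"linear":[0,0,-0.04],"gripper":0},{"dr":[0,0,0],"linear":[0,0,-0.070],"gripper":0},{"dr":[0,0,0],"linear":[0,0,-0.070],"gripper":0},{"dr":[0,0,0],"linear":[0,0,-0.070],"gripper":0},{"dr":[0,0,0],"linear":[0,0,-0.070],"gripper":0}]'
python3 - <<'E'
from h import *
s=state();im=capture('wrist')[:,:,::-1].copy();cv2.imwrite('pics/w17.png',im)
caps(im,141,s,800)
delta((480,100,262))
E
```

```text
t: 28.95
eef_pos: [661.5, 106.3, 132.5]
eef_rot: [180.0, -0.0, 81.5]
ft_force: [0.4, -0.6, -0.3]
opening: 76.6
t: 29.45
eef_pos: [660.6, 106.0, 192.4]
eef_rot: [-179.9, 0.1, 81.5]
ft_force: [0.8, -0.3, -0.3]
opening: 85.3
t: 29.95
eef_pos: [661.0, 106.1, 261.9]
eef_rot: [-179.9, 0.0, 81.5]
ft_force: [-0.0, 0.5, -0.3]
opening: 85.4
cap [253.67 185.48] 1667 [231 162  46  47] -> [661.5 104.6 141. ]
cap [449.99 256.35] 4848 [405 208  92 101] -> [830.9  10.1 141. ]
cap [253.77 255.56] 1247 [235 235  39  44] -> [651.7  37.8 141. ]
t 30.0 pos [660.9 106.1 261.5] rot [-179.9    0.    81.5] F [-0.8 -1.   0.1] open 85.2
linear m [-3.27e-02 -1.78e-01 -1.00e-04] dr [-0.1   0.05 -0.  ]
```

The tall bottle is at (661.5,104.6), on its pad. I'll move the arm back to clear the view, then do a final check from both fixed cameras.

```bash
python3 -m creep '[{"dr":[0,0,0],"linear":[-0.007,-0.035,0],"gripper":0},{"dr":[0,0,0],"linear":[-0.014,-0.08,0],"gripper":0},{"dr":[0,0,0],"linear":[-0.021,-0.12,0],"gripper":0},{"dr":[0,0,0],"linear":[-0.028,-0.16,0],"gripper":0},{"dr":[0,0,0],"linear":[-0.033,-0.2,0],"gripper":0}]'
python3 -m creep '[{"dr":[0,0,0],"linear":[0,-0.03,0],"gripper":0},{"dr":[0,0,0],"linear":[0,-0.05,0],"gripper":0},{"dr":[0,0,0],"linear":[0,-0.05,0],"gripper":0},{"dr":[0,0,0],"linear":[0,-0.05,0],"gripper":0},{"dr":[0,0,0],"linear":[0,-0.05,0],"gripper":0}]'
python3 - <<'E'
from h import *
T=capture('top')[:,:,::-1].copy();S=capture('side')[:,:,::-1].copy()
cv2.imwrite('pics/topf.png',T);cv2.imwrite('pics/sidef.png',S)
O=((3,110,110),(22,255,255))
for n,I in(('top',T),('side',S)):
  bl=blobs(I,*O,90)
  for H,x,y in((80,627.5,-135.5),(100,639.5,-55),(120,650.4,24.7),(140,661.7,105.3)):
    q=proj(n,np.array([x,y,H+1.]));b=min(bl,key=lambda b:np.hypot(*(b[0]-q)));print(n,H,b[0],plane(n,*b[0],H+1).round(1),'pad',x,y)
cv2.imwrite('pics/cf.png',np.hstack([cv2.resize(T[70:190,140:380],(400,200)),cv2.resize(S[110:310,120:320],(400,400))[:200]]) )
E
```

```text
t: 30.5
eef_pos: [456.5, 102.7, 261.6]
eef_rot: [-179.9, 0.1, 81.5]
ft_force: [0.1, 1.1, 1.3]
opening: 85.1
t: 31.0
eef_pos: [410.1, 110.4, 262.3]
eef_rot: [-180.0, -0.0, 81.5]
ft_force: [-0.6, 0.3, -0.7]
opening: 85.6
top 80 [292.12  20.37] [845.2 -91.4  81. ] pad 627.5 -135.5
top 100 [196.03  92.97] [673.6 109.2 101. ] pad 639.5 -55
top 120 [196.03  92.97] [667.6 106.5 121. ] pad 650.4 24.7
top 140 [196.03  92.97] [661.5 103.7 141. ] pad 661.7 105.3
side 80 [207.07 157.84] [ 627.  -134.2   81. ] pad 627.5 -135.5
side 100 [197.69 176.36] [637.4 -54.  101. ] pad 639.5 -55
side 120 [185.92 198.42] [649.2  27.1 121. ] pad 650.4 24.7
side 140 [172.26 224.07] [660.6 106.5 141. ] pad 661.7 105.3
```

View pics/topf.png

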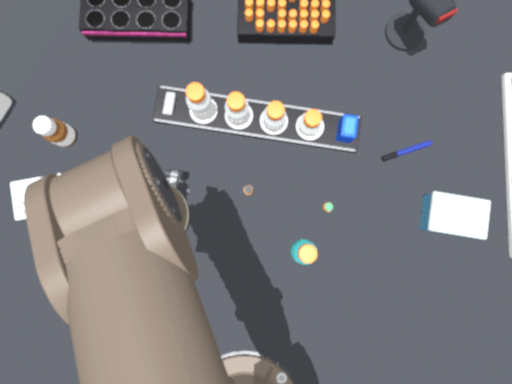

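View pics/sidef.png

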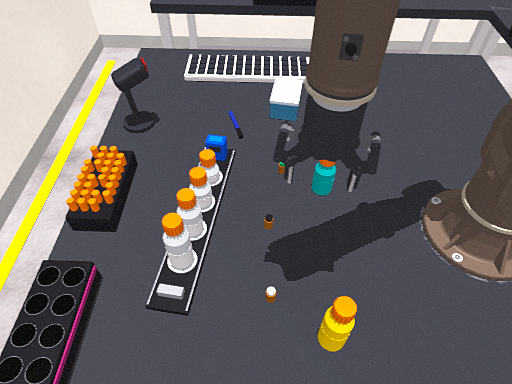

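Top view: the four caps are at (196,93), (236,102), (275,111) and (313,119), each over its pad. Side view: the row rises in height away from the blue post, and the decoys and vials are standing untouched. The gripper is clear, so I'm handing in.

```bash
python3 -c "
from station import *
print(close_job(), state()['t'])"
```

```text
the job is handed in; nothing more can be done
the job is handed in; nothing more can be done
```

I placed all four bottles upright on the rail in height order: 80 mm on the pad next to the blue post, then 100, 120 and 140 mm on the farthest pad. I gripped each one by its cap, lowered it until it touched the pad, then released it. The job was handed in at about 31 s of the 109 s.

**Final checks:**
- **Position:** the wrist and side cameras put each cap within about 2.5 mm of its pad centre; most readings were within 1.5 mm. The cameras differed from each other by 1–2.5 mm, which is about the calibration error.
- **Failed check:** the automatic top-camera check failed for the 80, 100 and 120 mm bottles because its colour mask missed their caps. It worked only for the 140 mm bottle, so I checked the other three in the top picture by eye.
- **Forces:** the highest wrist force read while setting a bottle down was about 20 N vertically (100 mm bottle), with about 9 N sideways.
- **Other objects:** the turquoise and yellow look-alikes still stand where they were. The small vials look undisturbed, and the gripper was clear of everything.

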